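# Feel which ice bricks are frozen and load the specimen tray

## Task

The blood tubes go out cold, so only ice bricks frozen hard may travel with them. Find out by squeezing the four ice bricks which two are frozen and which two give: stand the frozen ones in the two end bays of the transport tray, one in each bay and fully down, and stand the soft ones upright on the floor of the wire freezer basket, leaving the test-strip bottle and the marker pen where they are.

Things in the scene. Friction and masses are not known exactly. Their poses are not given: they have to be found in the camera images.
- brick_1: one of four ice bricks that look alike: pale blue moulded plastic, standing on a long edge, 95 long (its x) x 40 thick over the two bulged faces (its y) x 75 high (its z), 0.15 to 0.31 kg. Origin: centre of the underside. The stiff rim is 28 thick; each bulged face, 78 x 57, centred 37 above the underside, stands 6 proud of it. Name and place do not tell which two are frozen
- brick_2: ice brick like brick_1. For all four: a frozen brick squeezed across its faces with 15 N stays 38 to 40 thick; in a soft one both faces sink in, 5 mm each at most, so that within 0.3 s 15 N squeezes it to 28 to 33 (it yields at about 3 N when thawed, 6 N when slushy); a soft brick keeps the dents
- brick_3: ice brick like brick_1
- brick_4: ice brick like brick_1
- brick_1_dent (a joint): how far each bulged face of brick_1 is pressed in, in m: 0 as found (all four bricks), 0.005 at most; the two faces sink alike
- brick_2_dent (a joint): how far each bulged face of brick_2 is pressed in, in m: 0 as found (all four bricks), 0.005 at most; the two faces sink alike
- brick_3_dent (a joint): how far each bulged face of brick_3 is pressed in, in m: 0 as found (all four bricks), 0.005 at most; the two faces sink alike
- brick_4_dent (a joint): how far each bulged face of brick_4 is pressed in, in m: 0 as found (all four bricks), 0.005 at most; the two faces sink alike
- tray: white specimen transport tray, fixed, 240 (its x) x 128 (its y), walls 26 high; in the middle a grey tube block with four capped blood tubes (tops 96 above the worktop, within 21 of the tray's centre along x); an empty ice-brick bay at each end. Origin: centre of the underside
- bay_a (a point): centre of the floor of the bay at the tray's +x end, 4 above the worktop. The bay is 53 wide (tray x) x 112 long (tray y) and 22 deep, so a brick stands in it with its long side along the tray's y
- bay_b (a point): the same for the bay at the tray's -x end
- basket: white wire freezer basket, fixed, 216 (its x) x 136 (its y), 36 high, open top. Origin: centre of the underside
- basket_floor (a point): centre of the basket's floor, 4 above the worktop; inside the basket measures 208 x 128 (basket x, y), so two bricks stand side by side in it along the basket's y. Site axes as the basket's
- strip_bottle: bystander: loose test-strip bottle with black cap, 45 wide, 108 high, behind the bricks; origin: centre of the underside
- marker: bystander: loose black and white marker pen lying flat between the bricks, 135 long, 16 high; origin: under its middle

How it is judged (in metres and radians):
At the end, for the whole second after the job is handed in: In each bay one frozen brick (faces undented, under 1 mm), within 20 mm of the bay's centre and 6 mm of its floor; in the basket both soft bricks (dented by the squeeze, over 1.5 mm), within 85 mm (x) and 50 mm (y) of its centre and 6 mm of its floor. All upright within 0.15 rad, at rest (angle between each of brick_1, brick_2, brick_3, brick_4's own z axis and vertical below 0.15 rad and linear speed of each of brick_1, brick_2, brick_3, brick_4 below 0.02 m/s and ((value of joint brick_1_dent below 0.001 m and ((horizontal distance between brick_1 and bay_a below 0.02 m and z of brick_1 in the frame of bay_a between -0.006 and 0.006 m) or (horizontal distance between brick_1 and bay_b below 0.02 m and z of brick_1 in the frame of bay_b between -0.006 and 0.006 m))) or (value of joint brick_1_dent above 0.0015 m and x of brick_1 in the frame of basket_floor between -0.085 and 0.085 m and y of brick_1 in the frame of basket_floor between -0.05 and 0.05 m and z of brick_1 in the frame of basket_floor between -0.006 and 0.006 m)) and ((value of joint brick_2_dent below 0.001 m and ((horizontal distance between brick_2 and bay_a below 0.02 m and z of brick_2 in the frame of bay_a between -0.006 and 0.006 m) or (horizontal distance between brick_2 and bay_b below 0.02 m and z of brick_2 in the frame of bay_b between -0.006 and 0.006 m))) or (value of joint brick_2_dent above 0.0015 m and x of brick_2 in the frame of basket_floor between -0.085 and 0.085 m and y of brick_2 in the frame of basket_floor between -0.05 and 0.05 m and z of brick_2 in the frame of basket_floor between -0.006 and 0.006 m)) and ((value of joint brick_3_dent below 0.001 m and ((horizontal distance between brick_3 and bay_a below 0.02 m and z of brick_3 in the frame of bay_a between -0.006 and 0.006 m) or (horizontal distance between brick_3 and bay_b below 0.02 m and z of brick_3 in the frame of bay_b between -0.006 and 0.006 m))) or (value of joint brick_3_dent above 0.0015 m and x of brick_3 in the frame of basket_floor between -0.085 and 0.085 m and y of brick_3 in the frame of basket_floor between -0.05 and 0.05 m and z of brick_3 in the frame of basket_floor between -0.006 and 0.006 m)) and ((value of joint brick_4_dent below 0.001 m and ((horizontal distance between brick_4 and bay_a below 0.02 m and z of brick_4 in the frame of bay_a between -0.006 and 0.006 m) or (horizontal distance between brick_4 and bay_b below 0.02 m and z of brick_4 in the frame of bay_b between -0.006 and 0.006 m))) or (value of joint brick_4_dent above 0.0015 m and x of brick_4 in the frame of basket_floor between -0.085 and 0.085 m and y of brick_4 in the frame of basket_floor between -0.05 and 0.05 m and z of brick_4 in the frame of basket_floor between -0.006 and 0.006 m)) and ((horizontal distance between brick_1 and bay_a below 0.02 m and z of brick_1 in the frame of bay_a between -0.006 and 0.006 m) or (horizontal distance between brick_2 and bay_a below 0.02 m and z of brick_2 in the frame of bay_a between -0.006 and 0.006 m) or (horizontal distance between brick_3 and bay_a below 0.02 m and z of brick_3 in the frame of bay_a between -0.006 and 0.006 m) or (horizontal distance between brick_4 and bay_a below 0.02 m and z of brick_4 in the frame of bay_a between -0.006 and 0.006 m)) and ((horizontal distance between brick_1 and bay_b below 0.02 m and z of brick_1 in the frame of bay_b between -0.006 and 0.006 m) or (horizontal distance between brick_2 and bay_b below 0.02 m and z of brick_2 in the frame of bay_b between -0.006 and 0.006 m) or (horizontal distance between brick_3 and bay_b below 0.02 m and z of brick_3 in the frame of bay_b between -0.006 and 0.006 m) or (horizontal distance between brick_4 and bay_b below 0.02 m and z of brick_4 in the frame of bay_b between -0.006 and 0.006 m))); the robot touches nothing.
It fails at once if the test-strip bottle is pushed more than 30 mm from its place (distance of strip_bottle from where it was at the start of the episode above 0.03 m).
It fails at once if the marker pen is pushed more than 30 mm from its place (distance of marker from where it was at the start of the episode above 0.03 m).
It also fails if it takes over 72 s, if anything falls off the work surface, if the arm or the gripper's body presses on something with over 40 N, if the wrist force passes 120 N, or if a joint passes its speed limit or range.

## Robot

A 6-joint arm with a two-finger parallel gripper is mounted at the origin on the work surface; the furniture and walls round the work are solid. World frame = base frame: x ahead of the robot, y to its left, z up, the work surface at z = 0. Lengths are in m, angles in degrees, forces in N, time in s.
With the tool pointing down it reaches from about 0.375 to 0.9 m from the base axis. Payload 3.1 kg.
Tool frame: the origin (TCP) lies midway between the tips of the shut fingers; the grasp point (between the pads) lies 19 mm behind it; z points along the fingers, y is the line along which they close (so a half turn about z gives the same grasp; the last joint's range is limited). The gripper opens to 87 mm and grips with 3 to 60 N. Pads are 19 mm wide; open, the fingers measure 117 mm over their backs; the gripper's body (75 mm by 190 mm) begins 51 mm behind the grasp point.
Start: joints at [-75.258, 30.224, 82.088, -0, 67.689, -10.227], TCP at [0.264, -0.567, 0.223] pointing down, gripper open.
Joint ranges: [-176.69, 176.69], [-43.24, 126.21], [12.49, 139.97], [-82, 262], [0, 151.66], [-163.58, 163.58]. Speed limits (degrees/s): [159.86, 159.86, 180, 180, 180, 180].

## Interface

Orientations are given as a 3x3 rotation matrix whose columns are the frame's x, y, z axes.
In Python, from rig import bot, imaging, sensors, hand_in gives the robot as it stands (bot), with the cameras (imaging), the job as plain functions and the readings (sensors).
- The arm moves only by the tool nudge_tcp, called after ">>>" as name(argument=value, ...), one argument or row to a line, values as JSON. Schema: {"type":"object","properties":{"moves":{"type":"array","items":{"type":"array","items":{"type":"number"},"minItems":7,"maxItems":7},"minItems":1,"maxItems":20},"only":{"type":"string"},"quiet":{"type":"boolean"},"lines":{"type":"string"}},"required":["moves"],"additionalProperties":false}. moves is a list of rows, 1 to 20 of them, each of 7 numbers: dx, dy, dz in normalised numbers (1 is 75 cm), then a rotation vector rx, ry, rz in a scale on which 1.0 is 180 degrees, then the opening from 0.0 (shut) to 1.0 (fully open); each row is the pose to reach, as a shift and turn from the pose commanded when the call began, along the tool's axes at that moment; what a row does not reach only later rows make up. A row lasts 1/10 s, in which the tool goes at most 0.05 m and 8.59 degrees, less where a joint would pass 70% of its speed; a pose out of reach is approached as far as the arm can. The fingers move at their own pace and stop on an object; the grip force is fixed at half the most. Time passes only in rows, so rows that do not move let the fingers close. The tool returns the time, the measured TCP pose, the force, the opening and the grip force at its end. only (a regular expression) keeps the lines of the reply that match it, lines (a string "A,B") keeps lines A to B, and quiet returns only ok. A shift or turn number past 1, either way, is cut back to 1. Input that does not fit is refused with a message, and nothing moves.
- sensors.read_state(): the state, without advancing time (a new reading comes with each control period).
- imaging.capture(name): name is "scene" or "side" or "wrist"; returns a dict with "color" (400x640x3 uint8, red, green, blue), "K" (3x3 intrinsics, pixels), "view" (4x4, takes a point from world to camera coordinates); the wrist camera has in their place "mount" (4x4, takes a point from camera to tool coordinates, whose origin is the TCP and whose axes are the flange's). Camera axes: x right, y up, looking along -z (the intrinsics and any distortion apply to the point x, -y, -z); pixel columns grow to the right and rows downward; lengths in m; the calibration is good to about 2 mm. A picture is of the moment at which its call begins: read the wrist's pose just before it. There is no depth.
- hand_in(): hands the job in; it is judged then, once.
The state is a dict: "time_s": time; "joint_positions": joint angles; "qvel": joint speeds; "tau": joint torques, N m; "position": TCP position; "tcp_rot": TCP orientation; "force": force on the tool from outside, world axes, zero at the start; "moment": the same for the moment, N m; "opening": opening from 0.0 (shut) to 1.0 (fully open); "grasp_force": force on a finger pad.
Only numpy, scipy, OpenCV 4.12 (cv2) and the standard library are available. Lean on these libraries where they do the work, as an engineer would, in place of code of your own. Each camera call takes 0.05 s, during which the arm holds its last target. There are 200 camera calls.

## Working session

There is one attempt and no reset: what is moved stays moved. The work goes in short steps, Python scripts to look and compute and a tool call to move; the robot and the scene stay as the last step left them, time stands still between calls to the robot, and variables do not carry over. Pictures are saved under pics/ and viewed, at most 10 in all, crops included, and the job is handed in when it is done.

```bash
ls; mkdir -p pics; cat > cam.py <<'E'
from rig import bot, imaging, sensors, hand_in
import cv2, numpy as np
E
python3 - <<'E'
from cam import *
import pickle
s=sensors.read_state(); print(s)
D={}
for n in ("scene","side","wrist"):
    c=imaging.capture(n); D[n]=c; cv2.imwrite(f"pics/{n}0.png",c["color"][:,:,::-1]); print(n,{k:np.round(v,3).tolist() for k,v in c.items() if k!="color"})
pickle.dump(D,open("d0.pkl","wb"))
E
```

```text
pics
rig.py
{'time_s': 0.0, 'joint_positions': array([-7.52575338e+01,  3.02782437e+01,  8.21549230e+01,  3.72701422e-04,
        6.76888946e+01, -1.02272833e+01]), 'qvel': array([-0.09542955, -0.04225436,  0.00185063,  0.0050252 ,  0.05462834,
        0.00537342]), 'tau': array([ 1.17744976e-04, -4.40041673e+01, -1.76595676e+01,  6.34273910e-02,
        5.80690254e-02, -1.61690405e-04]), 'position': array([ 0.26368055, -0.56586426,  0.2215875 ]), 'tcp_rot': array([[ 9.06531939e-01,  4.22136892e-01, -5.36305932e-04],
       [ 4.22137058e-01, -9.06529676e-01,  2.06176930e-03],
       [ 3.84171644e-04, -2.09545433e-03, -9.99997731e-01]]), 'force': array([ 0.53919663, -0.04460237,  0.23666447]), 'moment': array([-0.03991543,  0.0033347 , -0.00593041]), 'grasp_force': 0.0, 'opening': 0.9971650532871913}
scene {'K': [[514.436, 0.0, 325.28], [0.0, 514.436, 198.446], [0.0, 0.0, 1.0]], 'view': [[-0.644, -0.765, 0.016, 0.348], [0.583, -0.477, 0.657, -0.355], [-0.495, 0.432, 0.753, -1.108], [0.0, 0.0, 0.0, 1.0]]}
side {'K': [[437.162, 0.0, 329.842], [0.0, 437.162, 194.693], [0.0, 0.0, 1.0]], 'view': [[-0.84, -0.542, -0.023, 0.454], [0.307, -0.509, 0.804, -0.19], [-0.448, 0.668, 0.594, -0.76], [0.0, 0.0, 0.0, 1.0]]}
wrist {'K': [[297.466, 0.0, 321.454], [0.0, 297.466, 198.107], [0.0, 0.0, 1.0]], 'mount': [[-0.0, 0.954, 0.301, 0.083], [1.0, 0.0, 0.0, -0.0], [-0.0, 0.301, -0.954, -0.161], [0.0, 0.0, 0.0, 1.0]]}
```

View pics/scene0.png

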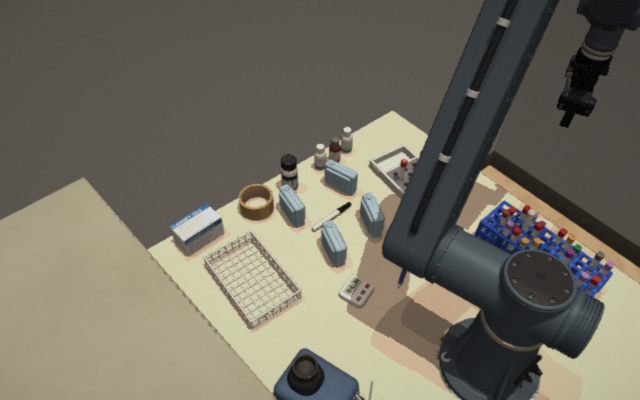

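View pics/side0.png

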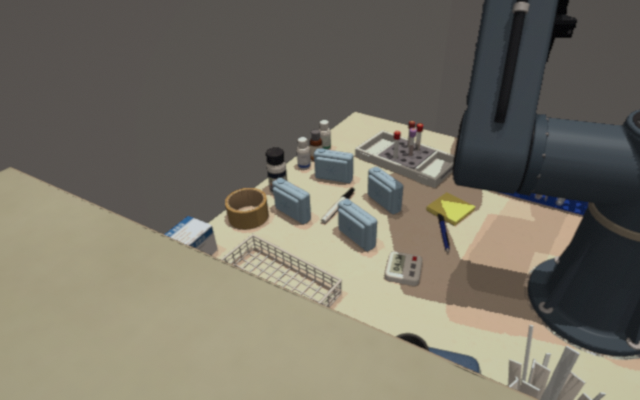

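Scene: bricks at about (341,177), (291,205), (372,214), (333,243), basket centre (252,280), tray (400,172) partly behind the arm, bottle (289,172), marker (331,216). Side: bricks (334,165), (292,200), (385,190), (357,225), tray (406,158), basket far edge (285,265).

```bash
cat >> cam.py <<'E'
def pose(c,s=None):
    "camera-to-world 4x4"
    if "view" in c: return np.linalg.inv(c["view"])
    T=np.eye(4); T[:3,:3]=s["tcp_rot"]; T[:3,3]=s["position"]; return T@c["mount"]
def ray(c,px,z,s=None):
    T=pose(c,s); p=np.atleast_2d(np.asarray(px,float)); K=c["K"]
    d=np.c_[(p[:,0]-K[0,2])/K[0,0],-(p[:,1]-K[1,2])/K[1,1],-np.ones(len(p))]@T[:3,:3].T
    o=T[:3,3]; return o+d*((z-o[2])/d[:,2])[:,None]
def proj(c,P,s=None):
    T=np.linalg.inv(pose(c,s)); q=np.atleast_2d(P)@T[:3,:3].T+T[:3,3]; K=c["K"]
    return np.c_[K[0,2]+K[0,0]*q[:,0]/-q[:,2], K[1,2]-K[1,1]*q[:,1]/-q[:,2]]
def totool(p,s=None):
    s=s or sensors.read_state(); return s["tcp_rot"].T@(np.asarray(p)-s["position"])
E
python3 - <<'E'
from cam import *
import pickle
D=pickle.load(open("d0.pkl","rb"))
for n,L in (("scene",dict(b=[(341,177),(291,205),(372,214),(333,243)],bask=[(252,280)],tray=[(400,172)],bottle=[(289,172)],mk=[(331,216)])),
            ("side",dict(b=[(334,165),(292,200),(385,190),(357,225)],tray=[(406,158)],bottle=[(276,170)],mk=[(339,205)]))):
    for k,v in L.items(): print(n,k,np.round(ray(D[n],v,{'b':.037,'bottle':.054}.get(k,0.01)),3).tolist())
    print(n,"camera at",pose(D[n])[:3,3].round(3))
    h=cv2.cvtColor(D[n]["color"],cv2.COLOR_RGB2HSV); print(h[177,341],h[205,291],h[214,372],D[n]["color"][205,291])
E
```

```text
scene b [[0.589, -0.096, 0.037], [0.596, 0.072, 0.037], [0.439, -0.071, 0.037], [0.433, 0.067, 0.037]]
scene bask [[0.487, 0.273, 0.01]]
scene tray [[0.516, -0.257, 0.01]]
scene bottle [[0.681, 0.013, 0.054]]
scene mk [[0.518, 0.0, 0.01]]
scene camera at [-0.118  0.576  1.063]
[ 90  30 112] [ 95  27 125] [ 95  26 164] [112 123 125]
side b [[0.592, -0.101, 0.037], [0.595, 0.067, 0.037], [0.438, -0.071, 0.037], [0.431, 0.066, 0.037]]
side tray [[0.472, -0.261, 0.01]]
side bottle [[0.683, 0.01, 0.054]]
side mk [[0.516, -0.001, 0.01]]
side camera at [0.099 0.657 0.615]
[97 41 81] [97 41 80] [ 26  41 199] [67 77 80]
```

Units first: shifts go in shares of 75 cm and turns go in shares of 180 degrees. So -0.4346 m / 0.75 = -0.5795, 0.4075 m / 0.75 = 0.5433, 24.9 degrees / 180 = 0.1383.

>>> nudge_tcp(
  moves=[
    [0.04, -0.04, -0.0533, 0, 0, 0.0444, 1],
    [0.08, -0.0827, -0.1067, 0, 0, 0.0889, 1],
    [0.5433, -0.5795, -0.1733, 0, 0, 0.1383, 1],
    [0.5433, -0.5795, -0.1733, 0, 0, 0.1383, 1],
    [0.5433, -0.5795, -0.1733, 0, 0, 0.1383, 1],
    [0.5433, -0.5795, -0.1733, 0, 0, 0.1383, 1],
    [0.5433, -0.5795, -0.1733, 0, 0, 0.1383, 1],
    [0.5433, -0.5795, -0.1733, 0, 0, 0.1383, 1],
    [0.5433, -0.5795, -0.1733, 0, 0, 0.1383, 1],
    [0.5433, -0.5795, -0.1733, 0, 0, 0.1383, 1],
    [0.5433, -0.5795, -0.1733, 0, 0, 0.1383, 1],
    [0.5433, -0.5795, -0.1733, 0, 0, 0.1383, 1],
    [0.5433, -0.5795, -0.1733, 0, 0, 0.1383, 1],
    [0.5433, -0.5795, -0.1733, 0, 0, 0.1383, 1],
    [0.5433, -0.5795, -0.1733, 0, 0, 0.1383, 1],
  ],
)

```text
time_s: 1.65
position: [0.4495, -0.0002, 0.3523]
tcp_rot: [[1.0, 0.003, -0.001], [0.003, -1.0, -0.001], [-0.001, 0.001, -1.0]]
force: [0.2, 0.0, 0.6]
opening: 1.002
grasp_force: 0.0
```

```bash
python3 - <<'E'
from cam import *
import pickle
s=sensors.read_state(); print(s["position"],s["tcp_rot"].round(3).tolist())
c=imaging.capture("wrist"); s2=sensors.read_state(); cv2.imwrite("pics/w1.png",c["color"][:,:,::-1]); pickle.dump((s,c),open("d1.pkl","wb")); print(np.abs(s2["qvel"]).max())
E
```

```text
[ 4.49488524e-01 -2.48771634e-04  3.52311317e-01] [[1.0, 0.003, -0.001], [0.003, -1.0, -0.001], [-0.001, 0.001, -1.0]]
1.43242491436637
```

View pics/w1.png

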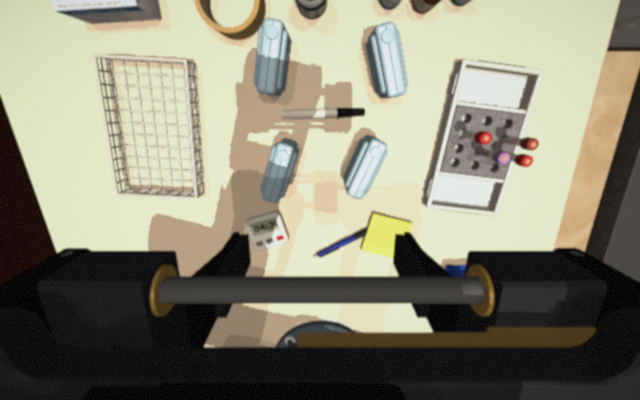

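Wrist view: bricks at (273,57), (387,60), (280,168), (366,167); marker (323,113); basket from (97,55) to (203,197); tray corners around (463,60), (540,70), (497,213), (427,205). I'll zoom in for exact corners.

```bash
python3 - <<'E'
from cam import *
import pickle
s,c=pickle.load(open("d1.pkl","rb")); im=np.ascontiguousarray(c["color"][:,:,::-1])
def crop(x0,y0,x1,y1,k):
    o=cv2.resize(im[y0:y1,x0:x1],None,fx=k,fy=k,interpolation=cv2.INTER_CUBIC)
    for g in range((x0+19)//20*20,x1,20): cv2.putText(o,str(g),(int((g-x0)*k),9),0,.32,(0,0,255)); cv2.line(o,(int((g-x0)*k),10),(int((g-x0)*k),16),(0,0,255))
    for g in range((y0+19)//20*20,y1,20): cv2.putText(o,str(g),(0,int((g-y0)*k)+3),0,.32,(0,0,255)); cv2.line(o,(20,int((g-y0)*k)),(26,int((g-y0)*k)),(0,0,255))
    return o
cv2.imwrite("pics/zb.png",crop(240,5,420,215,2.8))
a=crop(85,40,215,210,3);b=crop(418,45,550,225,3)
o=np.zeros((max(len(a),len(b)),a.shape[1]+b.shape[1],3),np.uint8); o[:len(a),:a.shape[1]]=a; o[:len(b),a.shape[1]:]=b
cv2.imwrite("pics/zt.png",o); print(o.shape)
E
```

```text
(540, 786, 3)
```

View pics/zb.png

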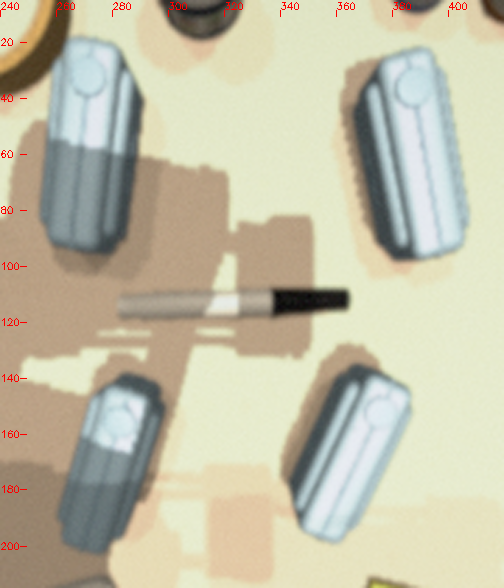

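View pics/zt.png

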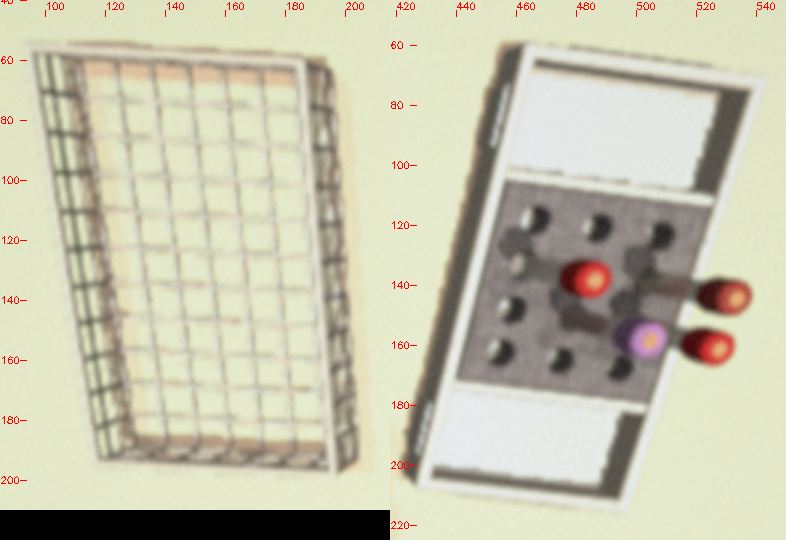

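```bash
cat >> cam.py <<'E'
def bricks(c,s,roi=(225,0,425,215),show=None):
    "centre (x,y), yaw of the long axis, for each brick silhouette in a wrist picture"
    im=c["color"]; lab=cv2.cvtColor(im,cv2.COLOR_RGB2LAB).astype(int)
    m=((lab[:,:,2]<128)&(lab[:,:,0]>25)).astype(np.uint8)*255
    k=np.zeros_like(m); x0,y0,x1,y1=roi; k[y0:y1,x0:x1]=m[y0:y1,x0:x1]
    k=cv2.morphologyEx(cv2.morphologyEx(k,cv2.MORPH_OPEN,np.ones((3,3))),cv2.MORPH_CLOSE,np.ones((7,7)))
    out=[]
    for q in cv2.findContours(k,cv2.RETR_EXTERNAL,cv2.CHAIN_APPROX_NONE)[0]:
        if cv2.contourArea(q)<900: continue
        h=cv2.convexHull(q); M=cv2.moments(h); ctr=ray(c,[(M["m10"]/M["m00"],M["m01"]/M["m00"])],.0375,s)[0]
        P=cv2.approxPolyDP(h,1.5,True)[:,0]; W=ray(c,P,.0375,s)[:,:2]; E=np.roll(W,-1,0)-W; L=np.hypot(*E.T)
        i=np.argsort(-L)[:2]; a=np.degrees(np.arctan2(E[i,1],E[i,0])); a=(a+90)%180-90
        out.append((ctr[:2].round(4).tolist(),a.round(1).tolist(),L[i].round(3).tolist(),cv2.contourArea(q),cv2.boundingRect(q)))
    return out,k
def quad(c,s,px,z):
    W=ray(c,px,z,s)[:,:2]; E=np.roll(W,-1,0)-W
    return W.mean(0).round(4), np.hypot(*E.T).round(3), np.degrees(np.arctan2(E[:,1],E[:,0])).round(1)
E
python3 - <<'E'
from cam import *
import pickle
s,c=pickle.load(open("d1.pkl","rb"))
o,k=bricks(c,s); print(*o,sep="\n")
print("tray",*quad(c,s,[(463.7,60),(543,71),(495,215.7),(427.3,207.3)],.026))
print("basket",*quad(c,s,[(96,57.3),(186,61),(196.7,197.3),(117.3,193.3)],.036))
print("bottle/marker",ray(c,[(278,106+0),(365,111)],.008,s).round(3).tolist())
print("axis via seam",[ [np.degrees(np.arctan2(*(b-a)[1::-1])) for a,b in [ray(c,p,.075,s)]] for p in ([(265.5,92),(272,20)],[(392,96),(385,24)])])
E
```

```text
([0.4304, 0.0688], [-19.9, -15.3], [0.073, 0.054], 1336.5, (262, 140, 36, 62))
([0.4372, -0.0696], [-22.7, -22.6], [0.067, 0.058], 1499.5, (345, 136, 41, 62))
([0.5934, -0.0955], [14.2, 14.3], [0.072, 0.06], 2089.0, (367, 23, 40, 74))
([0.598, 0.0728], [-8.2, -8.9], [0.072, 0.06], 1990.0, (255, 19, 35, 75))
tray [ 0.4718 -0.2593] [0.123 0.236 0.121 0.236] [-96.9 172.5  82.8  -7. ]
basket [0.4903 0.2699] [0.131 0.21  0.132 0.208] [-92.  177.2  87.1  -3.1]
bottle/marker [[0.529, 0.07, 0.008], [0.522, -0.071, 0.008]]
axis via seam [[np.float64(-8.497601528901297)], [np.float64(10.05448901989172)]]
```

Measurements agree across views (brick centres within 5 mm; tray and basket sizes within 2–3 %). Grasp first brick P1 (0.431, 0.068, yaw −18°).

To row units: 0.32 m / 0.75 = 0.4267, -0.069 m / 0.75 = -0.092, 18 degrees / 180 = 0.1.

>>> nudge_tcp(
  moves=[
    [-0.0253, -0.092, 0.2667, 0, 0, 0.05, 1],
    [-0.0253, -0.092, 0.2667, 0, 0, 0.1, 1],
    [-0.0253, -0.092, 0.2667, 0, 0, 0.1, 1],
    [-0.0253, -0.092, 0.2667, 0, 0, 0.1, 1],
    [-0.0253, -0.092, 0.32, 0, 0, 0.1, 1],
    [-0.0253, -0.092, 0.3733, 0, 0, 0.1, 1],
    [-0.0253, -0.092, 0.4133, 0, 0, 0.1, 1],
    [-0.0253, -0.092, 0.4267, 0, 0, 0.1, 1],
    [-0.0253, -0.092, 0.4267, 0, 0, 0.1, 1],
    [-0.0253, -0.092, 0.4267, 0, 0, 0.1, 0],
    [-0.0253, -0.092, 0.4267, 0, 0, 0.1, 0],
    [-0.0253, -0.092, 0.4267, 0, 0, 0.1, 0],
    [-0.0253, -0.092, 0.4267, 0, 0, 0.1, 0],
    [-0.0253, -0.092, 0.4267, 0, 0, 0.1, 0],
    [-0.0253, -0.092, 0.4267, 0, 0, 0.1, 0],
    [-0.0253, -0.092, 0.4267, 0, 0, 0.1, 0],
    [-0.0253, -0.092, 0.4267, 0, 0, 0.1, 0],
  ],
)

```text
time_s: 3.4
position: [0.4307, 0.0684, 0.0329]
tcp_rot: [[0.951, -0.308, 0.0], [-0.308, -0.951, -0.0], [0.0, 0.0, -1.0]]
force: [-1.1, -0.8, 5.1]
opening: 0.435
grasp_force: 30.0
```

Opening 0.435 (≈38 mm) at 30 N: frozen. Lift and hover over the far bay.

To row units: 0.283 m / 0.75 = 0.3773, 0.227 m / 0.75 = 0.3027, -100.5 degrees / 180 = -0.5583.

>>> nudge_tcp(
  moves=[
    [0, 0, -0.0533, 0, 0, 0, 0],
    [0, 0, -0.12, 0, 0, 0, 0],
    [0, 0, -0.1867, 0, 0, -0.0444, 0],
    [0.3027, 0.3773, -0.2, 0, 0, -0.5583, 0],
    [0.3027, 0.3773, -0.2, 0, 0, -0.5583, 0],
    [0.3027, 0.3773, -0.2, 0, 0, -0.5583, 0],
    [0.3027, 0.3773, -0.2, 0, 0, -0.5583, 0],
    [0.3027, 0.3773, -0.2, 0, 0, -0.5583, 0],
    [0.3027, 0.3773, -0.2, 0, 0, -0.5583, 0],
    [0.3027, 0.3773, -0.2, 0, 0, -0.5583, 0],
    [0.3027, 0.3773, -0.2, 0, 0, -0.5583, 0],
    [0.3027, 0.3773, -0.2, 0, 0, -0.5583, 0],
    [0.3027, 0.3773, -0.2, 0, 0, -0.5583, 0],
    [0.3027, 0.3773, -0.2, 0, 0, -0.5583, 0],
    [0.3027, 0.3773, -0.2, 0, 0, -0.5583, 0],
  ],
)

```text
time_s: 4.9
position: [0.5586, -0.2702, 0.1813]
tcp_rot: [[0.129, 0.992, -0.002], [0.992, -0.129, 0.002], [0.001, -0.003, -1.0]]
force: [0.6, -0.2, -1.9]
opening: 0.434
grasp_force: 30.0
```

```bash
python3 - <<'E'
from cam import *
import pickle
s=sensors.read_state(); c=imaging.capture("wrist"); cv2.imwrite("pics/w2.png",c["color"][:,:,::-1]); pickle.dump((s,c),open("d2.pkl","wb")); print(s["opening"],s["force"])
E
```

```text
0.4340249981451368 [ 0.61541933 -0.20129906 -1.85592152]
```

View pics/w2.png

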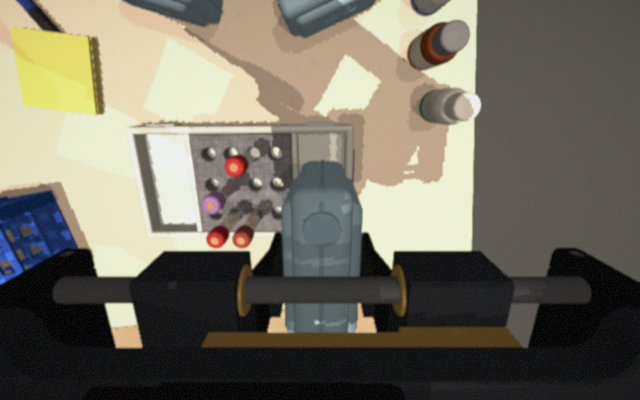

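Tray rim seen: far corners (131,128) and (353,124), lower-left (150,235), tube block divider near x≈293; brick hangs straight in the fingers.

```bash
python3 - <<'E'
from cam import *
import pickle
s,c=pickle.load(open("d2.pkl","rb"))
W=ray(c,[(131,128),(353,124),(150,235),(293,126)],.026,s)[:,:2]; print(W.round(4).tolist())
d=W[1]-W[0]; e=W[2]-W[0]; print(np.hypot(*d),np.degrees(np.arctan2(d[1],d[0])),np.hypot(*e))
# centre from top edge midpoint + half widths
u=d/np.hypot(*d); v=np.array([u[1],-u[0]]); ctr=(W[0]+W[1])/2+.064*v; print("centre",ctr, "bays",ctr+.0895*u,ctr-.0895*u)
s0,c0=pickle.load(open("d1.pkl","rb"))
u0=.0
W0=ray(c0,[(463.7,60),(543,71),(495,215.7),(427.3,207.3)],.026,s0)[:,:2]; print(W0.round(4).tolist())
print(proj(c,np.r_[ctr+.0895*u+.051*v*-1,.004],s))
E
```

```text
[[0.3695, -0.1851], [0.5988, -0.2109], [0.3527, -0.3053], [0.5369, -0.2049]]
0.23069290835152495 -6.4173710935158805 0.1213315248389128
centre [ 0.47698975 -0.26161521] bays [ 0.56592895 -0.27161864] [ 0.38805055 -0.25161177]
[[0.5962, -0.2131], [0.5814, -0.3354], [0.3471, -0.3046], [0.3624, -0.1843]]
[[327.76561106 135.16461012]]
```

```bash
python3 - <<'E'
from cam import *
import pickle
s,c=pickle.load(open("d2.pkl","rb"))
for p in [(321,161),(321,192),(320,332)]:
  print(p,[(s["tcp_rot"].T@(ray(c,[p],z,s)[0]-s["position"])).round(4).tolist() for z in (.223,.19,.15)])
print(totool([.5605,-.272,.039]))
E
```

```text
(321, 161) [[0.0612, -0.0003, -0.0417], [0.0552, -0.0003, -0.0087], [0.0479, -0.0004, 0.0313]]
(321, 192) [[0.0482, -0.0003, -0.0417], [0.0385, -0.0003, -0.0087], [0.0268, -0.0004, 0.0313]]
(320, 332) [[-0.0233, -0.0008, -0.0418], [-0.0527, -0.001, -0.0088], [-0.0883, -0.0012, 0.0311]]
[-0.00175443  0.00219955  0.14246126]
```

To row units: 0.142 m / 0.75 = 0.1893, 0.138 m / 0.75 = 0.184.

>>> nudge_tcp(
  moves=[
    [-0.0027, 0.0027, 0.0533, 0, 0, 0, 0],
    [-0.0027, 0.0027, 0.1067, 0, 0, 0, 0],
    [-0.0027, 0.0027, 0.14, 0, 0, 0, 0],
    [-0.0027, 0.0027, 0.1667, 0, 0, 0, 0],
    [-0.0027, 0.0027, 0.184, 0, 0, 0, 0],
    [-0.0027, 0.0027, 0.1893, 0, 0, 0, 0],
    [-0.0027, 0.0027, 0.1893, 0, 0, 0, 0],
  ],
)

```text
time_s: 5.65
position: [0.5613, -0.2729, 0.0403]
tcp_rot: [[0.13, 0.992, -0.0], [0.992, -0.13, 0.0], [0.0, -0.0, -1.0]]
force: [0.2, -0.3, -2.3]
opening: 0.434
grasp_force: 30.0
```

To row units: 0.185 m / 0.75 = 0.2467, -0.15 m / 0.75 = -0.2, 105 degrees / 180 = 0.5833.

>>> nudge_tcp(
  moves=[
    [0, 0, 0.0033, 0, 0, 0, 0],
    [0, 0, 0.0033, 0, 0, 0, 0.8],
    [0, 0, 0.0033, 0, 0, 0, 0.8],
    [0, 0, 0.0033, 0, 0, 0, 0.8],
    [0, 0, 0.0033, 0, 0, 0, 0.8],
    [0, 0, -0.04, 0, 0, 0, 0.8],
    [0, 0, -0.1067, 0, 0, 0, 1],
    [0, 0, -0.1467, 0, 0, 0.0444, 1],
    [0.2467, -0.2, -0.16, 0, 0, 0.5833, 1],
    [0.2467, -0.2, -0.16, 0, 0, 0.5833, 1],
    [0.2467, -0.2, -0.16, 0, 0, 0.5833, 1],
    [0.2467, -0.2, -0.16, 0, 0, 0.5833, 1],
    [0.2467, -0.2, -0.16, 0, 0, 0.5833, 1],
    [0.2467, -0.2, -0.16, 0, 0, 0.5833, 1],
    [0.2467, -0.2, -0.16, 0, 0, 0.5833, 1],
    [0.2467, -0.2, -0.16, 0, 0, 0.5833, 1],
    [0.2467, -0.2, -0.16, 0, 0, 0.5833, 1],
    [0.2467, -0.2, -0.16, 0, 0, 0.5833, 1],
    [0.2467, -0.2, -0.16, 0, 0, 0.5833, 1],
    [0.2467, -0.2, -0.16, 0, 0, 0.5833, 1],
  ],
)

```text
time_s: 7.65
position: [0.4367, -0.0702, 0.161]
tcp_rot: [[0.923, -0.385, 0.001], [-0.385, -0.923, -0.0], [0.001, -0.0, -1.0]]
force: [0.9, 0.3, -0.4]
opening: 0.998
grasp_force: 0.0
```

```bash
python3 - <<'E'
from cam import *
s=sensors.read_state(); print(totool([.437,-.070,.033],s), np.degrees(np.arctan2(s["tcp_rot"][1,0],s["tcp_rot"][0,0])))
c=imaging.capture("scene"); cv2.imwrite("pics/s3.png",cv2.resize(c["color"][100:260,150:480,::-1],None,fx=2.4,fy=2.4,interpolation=cv2.INTER_CUBIC))
E
```

```text
[ 8.74611084e-05 -3.06265859e-04  1.27962781e-01] -22.6412702040726
```

View pics/s3.png

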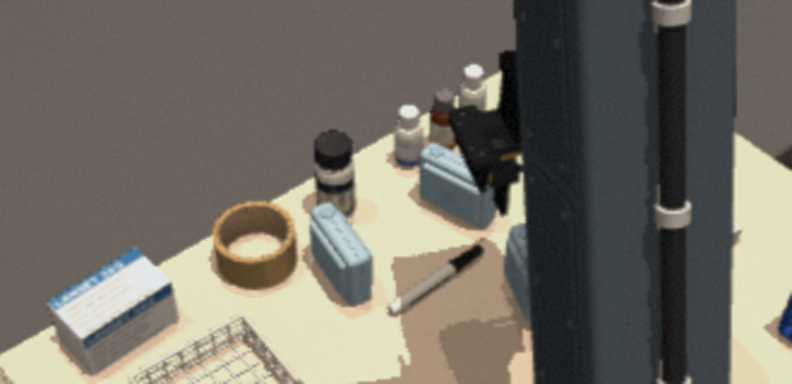

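The scene view shows the remaining bricks, bottle and marker untouched; the arm hides the tray (will be checked later). Grasp P2.

To row units: 0.128 m / 0.75 = 0.1707, 0.115 m / 0.75 = 0.1533.

>>> nudge_tcp(
  moves=[
    [0, 0, 0.0533, 0, 0, 0, 1],
    [0, 0, 0.1067, 0, 0, 0, 1],
    [0, 0, 0.1533, 0, 0, 0, 1],
    [0, 0, 0.1707, 0, 0, 0, 1],
    [0, 0, 0.1707, 0, 0, 0, 1],
    [0, 0, 0.1707, 0, 0, 0, 0],
    [0, 0, 0.1707, 0, 0, 0, 0],
    [0, 0, 0.1707, 0, 0, 0, 0],
    [0, 0, 0.1707, 0, 0, 0, 0],
    [0, 0, 0.1707, 0, 0, 0, 0],
    [0, 0, 0.1707, 0, 0, 0, 0],
    [0, 0, 0.1707, 0, 0, 0, 0],
    [0, 0, 0.1707, 0, 0, 0, 0],
  ],
)

```text
time_s: 9.0
position: [0.4366, -0.07, 0.033]
tcp_rot: [[0.924, -0.382, 0.0], [-0.382, -0.924, -0.0], [0.0, -0.0, -1.0]]
force: [-0.5, 1.2, 5.1]
opening: 0.436
grasp_force: 30.0
```

Also frozen (0.436). Lift and hover over the near bay.

To row units: 0.186 m / 0.75 = 0.248, -0.15 m / 0.75 = -0.2, -105.5 degrees / 180 = -0.5861.

>>> nudge_tcp(
  moves=[
    [0, 0, -0.0533, 0, 0, 0, 0],
    [0, 0, -0.12, 0, 0, 0, 0],
    [0, 0, -0.1867, 0, 0, -0.0444, 0],
    [0.028, 0.248, -0.2, 0, 0, -0.5861, 0],
    [0.028, 0.248, -0.2, 0, 0, -0.5861, 0],
    [0.028, 0.248, -0.2, 0, 0, -0.5861, 0],
    [0.028, 0.248, -0.2, 0, 0, -0.5861, 0],
    [0.028, 0.248, -0.2, 0, 0, -0.5861, 0],
    [0.028, 0.248, -0.2, 0, 0, -0.5861, 0],
    [0.028, 0.248, -0.2, 0, 0, -0.5861, 0],
    [0.028, 0.248, -0.2, 0, 0, -0.5861, 0],
    [0.028, 0.248, -0.2, 0, 0, -0.5861, 0],
    [0.028, 0.248, -0.2, 0, 0, -0.5861, 0],
    [0.028, 0.248, -0.2, 0, 0, -0.5861, 0],
    [0.028, 0.248, -0.2, 0, 0, -0.5861, 0],
    [0.028, 0.248, -0.2, 0, 0, -0.5861, 0],
  ],
)

```text
time_s: 10.6
position: [0.3844, -0.2495, 0.1821]
tcp_rot: [[0.121, 0.993, -0.001], [0.993, -0.121, 0.001], [0.001, -0.001, -1.0]]
force: [-0.3, 0.3, -1.6]
opening: 0.433
grasp_force: 30.0
```

```bash
python3 - <<'E'
from cam import *
import pickle
s=sensors.read_state(); c=imaging.capture("wrist"); pickle.dump((s,c),open("d3.pkl","wb"))
im=np.ascontiguousarray(c["color"][80:280,230:560,::-1]); o=cv2.resize(im,None,fx=2.4,fy=2.4,interpolation=cv2.INTER_CUBIC)
for g in range(240,560,20): cv2.putText(o,str(g),(int((g-230)*2.4)-9,9),0,.32,(0,0,255)); cv2.line(o,(int((g-230)*2.4),10),(int((g-230)*2.4),16),(0,0,255))
for g in range(80,280,20): cv2.putText(o,str(g),(0,int((g-80)*2.4)+3),0,.32,(0,0,255))
cv2.imwrite("pics/w3.png",o); print(s["opening"],s["force"])
E
```

```text
0.4325121797504124 [-0.32465344  0.28198107 -1.64764156]
```

View pics/w3.png

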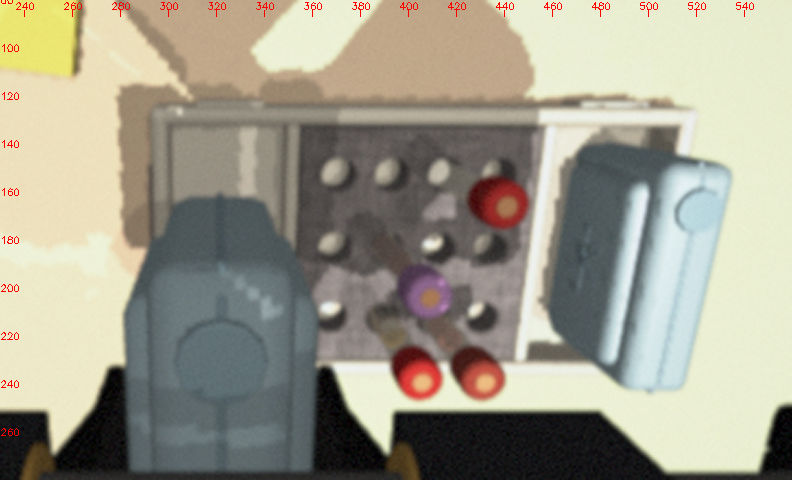

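The right-hand bay holds brick P1 upright. Left bay opening spans columns ≈299.5 to 350 at the rim (row ≈128), so its centre is at column ≈325.

```bash
python3 - <<'E'
from cam import *
import pickle
s,c=pickle.load(open("d3.pkl","rb"))
f=lambda p,z:(s["tcp_rot"].T@(ray(c,[p],z,s)[0]-s["position"]))
px=lambda X,Y:(230+X/2.4,80+Y/2.4)
for n,p in dict(rimTL=px(152,105),rimTR=px(696,109),leftwall_in=px(168,124),div_l=px(287,124),div_r=px(300,124),bot_wall=px(516,366),bot2=px(345,374)).items(): print(n,f(p,.026).round(4))
print(totool([.3844,-.2495,.042]))
E
```

```text
rimTL [ 0.0639 -0.0292  0.1562]
rimTR [0.0622 0.2059 0.1559]
leftwall_in [ 0.0559 -0.0225  0.1562]
div_l [0.0559 0.0293 0.1561]
div_r [0.0559 0.035  0.1561]
bot_wall [-0.0586  0.1432  0.1559]
bot2 [-0.0629  0.0608  0.156 ]
[-1.53400166e-06 -2.15611373e-06  1.40184061e-01]
```

To row units: 0.1445 m / 0.75 = 0.1927, 0.003 m / 0.75 = 0.004.

>>> nudge_tcp(
  moves=[
    [0, 0.004, 0.0533, 0, 0, 0, 0],
    [0, 0.004, 0.1067, 0, 0, 0, 0],
    [0, 0.004, 0.14, 0, 0, 0, 0],
    [0, 0.004, 0.1667, 0, 0, 0, 0],
    [0, 0.004, 0.184, 0, 0, 0, 0],
    [0, 0.004, 0.1927, 0, 0, 0, 0],
    [0, 0.004, 0.1927, 0, 0, 0, 0],
  ],
)

```text
time_s: 11.35
position: [0.3877, -0.2503, 0.0376]
tcp_rot: [[0.123, 0.992, -0.001], [0.992, -0.123, 0.001], [0.001, -0.001, -1.0]]
force: [0.1, 0.3, -1.4]
opening: 0.433
grasp_force: 30.0
```

To row units: 0.185 m / 0.75 = 0.2467, -0.127 m / 0.75 = -0.1693, 70 degrees / 180 = 0.3889.

>>> nudge_tcp(
  moves=[
    [0, 0, 0.0007, 0, 0, 0, 0],
    [0, 0, 0.0007, 0, 0, 0, 0.8],
    [0, 0, 0.0007, 0, 0, 0, 0.8],
    [0, 0, 0.0007, 0, 0, 0, 0.8],
    [0, 0, 0.0007, 0, 0, 0, 0.8],
    [0, 0, -0.04, 0, 0, 0, 0.8],
    [0, 0, -0.1067, 0, 0, 0, 1],
    [0, 0, -0.1693, 0, 0, 0, 1],
    [0.2373, 0.2467, -0.1693, 0, 0, 0.3889, 1],
    [0.2373, 0.2467, -0.1693, 0, 0, 0.3889, 1],
    [0.2373, 0.2467, -0.1693, 0, 0, 0.3889, 1],
    [0.2373, 0.2467, -0.1693, 0, 0, 0.3889, 1],
    [0.2373, 0.2467, -0.1693, 0, 0, 0.3889, 1],
    [0.2373, 0.2467, -0.1693, 0, 0, 0.3889, 1],
    [0.2373, 0.2467, -0.1693, 0, 0, 0.3889, 1],
    [0.2373, 0.2467, -0.1693, 0, 0, 0.3889, 1],
    [0.2373, 0.2467, -0.1693, 0, 0, 0.3889, 1],
  ],
)

```text
time_s: 13.05
position: [0.5929, -0.0954, 0.1648]
tcp_rot: [[0.975, 0.222, -0.001], [0.222, -0.975, 0.0], [-0.001, -0.0, -1.0]]
force: [-0.4, -0.2, 0.2]
opening: 0.999
grasp_force: 0.0
```

```bash
python3 - <<'E'
from cam import *
s=sensors.read_state(); print(totool([.593,-.0965,.033],s), np.degrees(np.arctan2(s["tcp_rot"][1,0],s["tcp_rot"][0,0])))
E
```

```text
[-9.59740791e-05  1.17237507e-03  1.31792538e-01] 12.844310660114507
```

To row units: 0.132 m / 0.75 = 0.176, 0.115 m / 0.75 = 0.1533.

>>> nudge_tcp(
  moves=[
    [0, 0.0013, 0.0533, 0, 0, 0, 1],
    [0, 0.0013, 0.1067, 0, 0, 0, 1],
    [0, 0.0013, 0.1533, 0, 0, 0, 1],
    [0, 0.0013, 0.176, 0, 0, 0, 1],
    [0, 0.0013, 0.176, 0, 0, 0, 1],
    [0, 0.0013, 0.176, 0, 0, 0, 0],
    [0, 0.0013, 0.176, 0, 0, 0, 0],
    [0, 0.0013, 0.176, 0, 0, 0, 0],
    [0, 0.0013, 0.176, 0, 0, 0, 0],
    [0, 0.0013, 0.176, 0, 0, 0, 0],
    [0, 0.0013, 0.176, 0, 0, 0, 0],
    [0, 0.0013, 0.176, 0, 0, 0, 0],
    [0, 0.0013, 0.176, 0, 0, 0, 0],
    [0, 0.0013, 0.176, 0, 0, 0, 0],
  ],
)

```text
time_s: 14.45
position: [0.5933, -0.0968, 0.0335]
tcp_rot: [[0.974, 0.226, 0.0], [0.226, -0.974, 0.0], [0.0, -0.0, -1.0]]
force: [-0.8, 1.2, 5.8]
opening: 0.325
grasp_force: 30.0
```

Soft (opening 0.325, 28 mm). To the basket's far slot, turned across it.

Units first: shifts go in shares of 75 cm and turns go in shares of 180 degrees. So -0.369 m / 0.75 = -0.492, 0.023 m / 0.75 = 0.0307, -74.3 degrees / 180 = -0.4128.

>>> nudge_tcp(
  moves=[
    [0, 0, -0.0533, 0, 0, 0, 0],
    [0, 0, -0.12, 0, 0, 0, 0],
    [0, 0, -0.1867, 0, 0, 0, 0],
    [0.0307, -0.492, -0.2, 0, 0, -0.4128, 0],
    [0.0307, -0.492, -0.2, 0, 0, -0.4128, 0],
    [0.0307, -0.492, -0.2, 0, 0, -0.4128, 0],
    [0.0307, -0.492, -0.2, 0, 0, -0.4128, 0],
    [0.0307, -0.492, -0.2, 0, 0, -0.4128, 0],
    [0.0307, -0.492, -0.2, 0, 0, -0.4128, 0],
    [0.0307, -0.492, -0.2, 0, 0, -0.4128, 0],
    [0.0307, -0.492, -0.2, 0, 0, -0.4128, 0],
    [0.0307, -0.492, -0.2, 0, 0, -0.4128, 0],
    [0.0307, -0.492, -0.2, 0, 0, -0.4128, 0],
    [0.0307, -0.492, -0.2, 0, 0, -0.4128, 0],
  ],
)

```text
time_s: 15.85
position: [0.5319, 0.2672, 0.1824]
tcp_rot: [[0.048, 0.999, -0.001], [0.999, -0.048, -0.001], [-0.001, -0.001, -1.0]]
force: [-0.2, -0.1, -1.1]
opening: 0.327
grasp_force: 30.0
```

```bash
python3 - <<'E'
from cam import *
import pickle
s=sensors.read_state(); c=imaging.capture("wrist"); cv2.imwrite("pics/w4.png",c["color"][:,:,::-1]); pickle.dump((s,c),open("d4.pkl","wb")); print(totool([.532,.268,.039],s))
E
```

```text
[0.00087863 0.00016882 0.14341342]
```

View pics/w4.png

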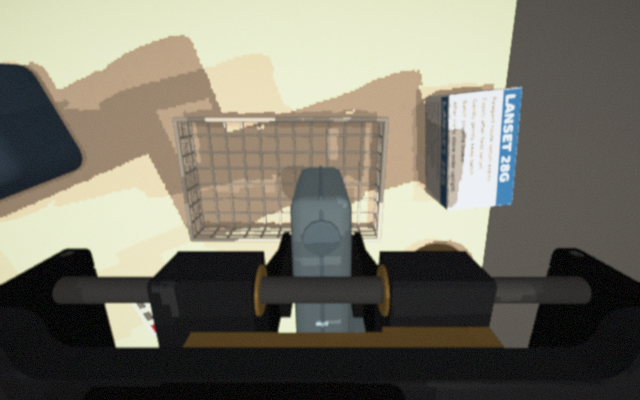

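Basket rim corners at about (177,118), (388,118), (192,240), (378,240); brick hangs over its right half, the box is well clear.

```bash
python3 - <<'E'
from cam import *
import pickle
s,c=pickle.load(open("d4.pkl","rb"))
for p in [(177,118),(388,118),(192,240),(378,240)]: print((s["tcp_rot"].T@(ray(c,[p],.036,s)[0]-s["position"])).round(4))
E
```

```text
[ 0.0701 -0.1444  0.1465]
[0.0701 0.0664 0.1463]
[-0.0637 -0.147   0.1466]
[-0.0636  0.0641  0.1464]
```

To row units: 0.1445 m / 0.75 = 0.1927, 0.003 m / 0.75 = 0.004.

>>> nudge_tcp(
  moves=[
    [0.004, 0.0013, 0.0533, 0, 0, 0, 0],
    [0.004, 0.0013, 0.1067, 0, 0, 0, 0],
    [0.004, 0.0013, 0.14, 0, 0, 0, 0],
    [0.004, 0.0013, 0.1667, 0, 0, 0, 0],
    [0.004, 0.0013, 0.184, 0, 0, 0, 0],
    [0.004, 0.0013, 0.1927, 0, 0, 0, 0],
    [0.004, 0.0013, 0.1927, 0, 0, 0, 0],
    [0.004, 0.0013, 0.1927, 0, 0, 0, 0],
  ],
)

```text
time_s: 16.7
position: [0.5343, 0.2706, 0.0393]
tcp_rot: [[0.047, 0.999, 0.002], [0.999, -0.047, 0.001], [0.001, 0.002, -1.0]]
force: [-0.1, 0.8, -2.2]
opening: 0.326
grasp_force: 30.0
```

To row units: -0.195 m / 0.75 = -0.26, -0.126 m / 0.75 = -0.168, 96 degrees / 180 = 0.5333.

>>> nudge_tcp(
  moves=[
    [0, 0, 0.002, 0, 0, 0, 0],
    [0, 0, 0.002, 0, 0, 0, 0.65],
    [0, 0, 0.002, 0, 0, 0, 0.65],
    [0, 0, 0.002, 0, 0, 0, 0.65],
    [0, 0, 0.002, 0, 0, 0, 0.65],
    [0, 0, -0.04, 0, 0, 0, 0.65],
    [0, 0, -0.1067, 0, 0, 0, 1],
    [0, 0, -0.168, 0, 0, 0, 1],
    [-0.26, 0.0973, -0.168, 0, 0, 0.5333, 1],
    [-0.26, 0.0973, -0.168, 0, 0, 0.5333, 1],
    [-0.26, 0.0973, -0.168, 0, 0, 0.5333, 1],
    [-0.26, 0.0973, -0.168, 0, 0, 0.5333, 1],
    [-0.26, 0.0973, -0.168, 0, 0, 0.5333, 1],
    [-0.26, 0.0973, -0.168, 0, 0, 0.5333, 1],
    [-0.26, 0.0973, -0.168, 0, 0, 0.5333, 1],
    [-0.26, 0.0973, -0.168, 0, 0, 0.5333, 1],
    [-0.26, 0.0973, -0.168, 0, 0, 0.5333, 1],
    [-0.26, 0.0973, -0.168, 0, 0, 0.5333, 1],
    [-0.26, 0.0973, -0.168, 0, 0, 0.5333, 1],
    [-0.26, 0.0973, -0.168, 0, 0, 0.5333, 1],
  ],
)

```text
time_s: 18.7
position: [0.5973, 0.0725, 0.1646]
tcp_rot: [[0.989, -0.151, 0.0], [-0.151, -0.989, 0.0], [0.0, -0.0, -1.0]]
force: [0.3, 0.2, -1.2]
opening: 1.001
grasp_force: 0.0
```

```bash
python3 - <<'E'
from cam import *
s=sensors.read_state(); print(totool([.598,.0728,.033],s), np.degrees(np.arctan2(s["tcp_rot"][1,0],s["tcp_rot"][0,0])))
E
```

```text
[ 0.00067769 -0.0004518   0.1316364 ] -8.692466764416562
```

To row units: 0.1315 m / 0.75 = 0.1753, 0.115 m / 0.75 = 0.1533.

>>> nudge_tcp(
  moves=[
    [0, 0, 0.0533, 0, 0, 0, 1],
    [0, 0, 0.1067, 0, 0, 0, 1],
    [0, 0, 0.1533, 0, 0, 0, 1],
    [0, 0, 0.1753, 0, 0, 0, 1],
    [0, 0, 0.1753, 0, 0, 0, 1],
    [0, 0, 0.1753, 0, 0, 0, 0],
    [0, 0, 0.1753, 0, 0, 0, 0],
    [0, 0, 0.1753, 0, 0, 0, 0],
    [0, 0, 0.1753, 0, 0, 0, 0],
    [0, 0, 0.1753, 0, 0, 0, 0],
    [0, 0, 0.1753, 0, 0, 0, 0],
    [0, 0, 0.1753, 0, 0, 0, 0],
    [0, 0, 0.1753, 0, 0, 0, 0],
    [0, 0, 0.1753, 0, 0, 0, 0],
  ],
)

```text
time_s: 20.1
position: [0.5976, 0.0722, 0.0335]
tcp_rot: [[0.989, -0.15, 0.0], [-0.15, -0.989, -0.0], [0.001, 0.0, -1.0]]
force: [-0.6, -1.0, 3.6]
opening: 0.325
grasp_force: 30.0
```

Soft as well (0.325). To the near slot of the basket.

To row units: -0.1775 m / 0.75 = -0.2367, -0.15 m / 0.75 = -0.2, -96 degrees / 180 = -0.5333.

>>> nudge_tcp(
  moves=[
    [0, 0, -0.0533, 0, 0, 0, 0],
    [0, 0, -0.12, 0, 0, 0, 0],
    [0, 0, -0.1867, 0, 0, 0, 0],
    [-0.2347, -0.2367, -0.2, 0, 0, -0.5333, 0],
    [-0.2347, -0.2367, -0.2, 0, 0, -0.5333, 0],
    [-0.2347, -0.2367, -0.2, 0, 0, -0.5333, 0],
    [-0.2347, -0.2367, -0.2, 0, 0, -0.5333, 0],
    [-0.2347, -0.2367, -0.2, 0, 0, -0.5333, 0],
    [-0.2347, -0.2367, -0.2, 0, 0, -0.5333, 0],
    [-0.2347, -0.2367, -0.2, 0, 0, -0.5333, 0],
    [-0.2347, -0.2367, -0.2, 0, 0, -0.5333, 0],
    [-0.2347, -0.2367, -0.2, 0, 0, -0.5333, 0],
    [-0.2347, -0.2367, -0.2, 0, 0, -0.5333, 0],
    [-0.2347, -0.2367, -0.2, 0, 0, -0.5333, 0],
    [-0.2347, -0.2367, -0.2, 0, 0, -0.5333, 0],
    [-0.2347, -0.2367, -0.2, 0, 0, -0.5333, 0],
    [-0.2347, -0.2367, -0.2, 0, 0, -0.5333, 0],
  ],
)

```text
time_s: 21.8
position: [0.4498, 0.2743, 0.1828]
tcp_rot: [[0.048, 0.999, -0.0], [0.999, -0.048, -0.0], [-0.0, -0.0, -1.0]]
force: [-0.2, 0.1, -1.6]
opening: 0.324
grasp_force: 30.0
```

```bash
python3 - <<'E'
from cam import *
s=sensors.read_state(); print(totool([.450,.274,.039],s), s["opening"], np.degrees(np.arctan2(s["tcp_rot"][1,0],s["tcp_rot"][0,0])))
E
```

```text
[-0.00027642  0.00030483  0.14383802] 0.32375735407855527 87.24658575769864
```

To row units: 0.145 m / 0.75 = 0.1933, 0.138 m / 0.75 = 0.184.

>>> nudge_tcp(
  moves=[
    [0, 0, 0.0533, 0, 0, 0, 0],
    [0, 0, 0.1067, 0, 0, 0, 0],
    [0, 0, 0.14, 0, 0, 0, 0],
    [0, 0, 0.1667, 0, 0, 0, 0],
    [0, 0, 0.184, 0, 0, 0, 0],
    [0, 0, 0.1933, 0, 0, 0, 0],
    [0, 0, 0.1933, 0, 0, 0, 0],
    [0, 0, 0.1933, 0, 0, 0, 0.65],
    [0, 0, 0.1933, 0, 0, 0, 0.65],
    [0, 0, 0.1933, 0, 0, 0, 0.65],
    [0, 0, 0.1933, 0, 0, 0, 0.65],
    [0, 0, 0.1933, 0, 0, 0, 0.65],
    [0, 0, 0.1467, 0, 0, 0, 0.65],
    [0, 0, 0.08, 0, 0, 0, 0.65],
    [0, 0, 0.0133, 0, 0, 0, 1],
    [0, 0, -0.0533, 0, 0, 0, 1],
  ],
)

```text
time_s: 23.4
position: [0.4494, 0.2741, 0.2249]
tcp_rot: [[0.046, 0.999, -0.001], [0.999, -0.046, -0.0], [-0.0, -0.001, -1.0]]
force: [1.7, -0.2, -0.4]
opening: 0.754
grasp_force: 0.0
```

>>> nudge_tcp(
  moves=[
    [-0.36, 0.0173, -0.1733, 0, 0, 0.4833, 1],
    [-0.36, 0.0173, -0.1733, 0, 0, 0.4833, 1],
    [-0.36, 0.0173, -0.1733, 0, 0, 0.4833, 1],
    [-0.36, 0.0173, -0.1733, 0, 0, 0.4833, 1],
    [-0.36, 0.0173, -0.1733, 0, 0, 0.4833, 1],
    [-0.36, 0.0173, -0.1733, 0, 0, 0.4833, 1],
    [-0.36, 0.0173, -0.1733, 0, 0, 0.4833, 1],
    [-0.36, 0.0173, -0.1733, 0, 0, 0.4833, 1],
    [-0.36, 0.0173, -0.1733, 0, 0, 0.4833, 1],
    [-0.36, 0.0173, -0.1733, 0, 0, 0.4833, 1],
    [-0.36, 0.0173, -0.1733, 0, 0, 0.4833, 1],
    [-0.36, 0.0173, -0.1733, 0, 0, 0.4833, 1],
  ],
)

```text
time_s: 24.6
position: [0.4503, 0.0041, 0.353]
tcp_rot: [[1.0, 0.009, -0.0], [0.009, -1.0, 0.0], [-0.0, -0.0, -1.0]]
force: [-0.1, 0.0, -0.4]
opening: 1.0
grasp_force: 0.0
```

```bash
python3 - <<'E'
from cam import *
c=imaging.capture("wrist"); cv2.imwrite("pics/w5.png",c["color"][:,:,::-1])
E
```

```text
(no output)
```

View pics/w5.png

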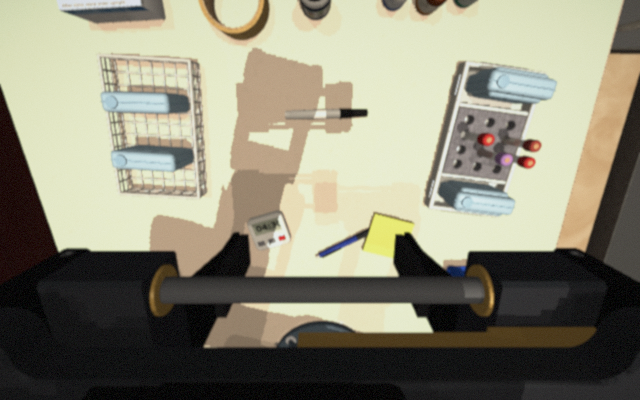

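All four bricks stand upright: basket (145,102) and (152,158), bays (512,85) and (478,199); marker and bottle unmoved. One numeric check of centres before handing in.

```bash
python3 - <<'E'
from cam import *
s=sensors.read_state(); c=imaging.capture("wrist")
for n,r,t in (("bayA",(465,60,560,110),(.561,-.273)),("bayB",(435,177,520,222),(.3875,-.2505)),("bask1",(98,85,190,118),(.5343,.2706)),("bask2",(98,140,195,178),(.450,.274))):
    o,k=bricks(c,s,r); print(n,t,[x[:4] for x in o])
    print("   top at z .079 if seated px",proj(c,[*t,.079],s).round(0).tolist())
E
```

```text
bayA (0.561, -0.273) [([0.5631, -0.2794], [83.7, 81.5], [0.069, 0.055], 2256.0)]
   top at z .079 if seated px [[525.0, 85.0]]
bayB (0.3875, -0.2505) [([0.3855, -0.2561], [84.5, 82.7], [0.07, 0.063], 1702.0)]
   top at z .079 if seated px [[486.0, 205.0]]
bask1 (0.5343, 0.2706) [([0.5341, 0.2764], [88.7, -89.5], [0.093, 0.089], 1488.5)]
   top at z .079 if seated px [[131.0, 102.0]]
bask2 (0.45, 0.274) [([0.4484, 0.2784], [88.3, 87.3], [0.084, 0.084], 1545.0)]
   top at z .079 if seated px [[139.0, 162.0]]
```

Each brick's measured centre is within about 7 mm of where I released it, and all four are aligned and seated. Handing in.

```bash
python3 -c "
from rig import bot, imaging, sensors, hand_in
print(hand_in())"
```

```text
the job is handed in; nothing more can be done
None
```

I handed the job in at about 25 s of the 72 s allowed: the two frozen bricks (about 38 mm at 30 N) stand in the tray's end bays, the two soft ones (about 28 mm) stand upright in the basket, and the bottle and marker look unmoved in the last picture; the hand-in returned no verdict.

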